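Present two faces of a cast housing to the face checker

TASK

Have two faces of the open aluminium housing read by the face checker: first slide the housing until its blue-striped long side sits flat against the checker's white bar, with no gap and the whole side within the bar's length, and keep it there for a good second. Then turn the housing a quarter and slide its orange-striped end flat against the same bar in the same way, and leave it there. The housing is slid along the bench, never lifted or tipped, and the other things on the bench stay where they are.

Things in the scene. Friction and masses are not known exactly. Their poses are not given: they have to be found in the camera images.
- housing: the workpiece: open-topped bare aluminium box, 90 (x) x 140 (y) x 50 mm high, 0.5 to 0.9 kg; walls and floor 10 mm thick, pocket 70 x 120 mm, 40 mm deep, open to fingers. Origin: centre of the underside, z up. The long side at +x (45 mm from the origin) has a blue stripe on face and rim, the end at +y (70 mm from the origin) an orange one; the other two sides are bare.
- blue_a (a point): point on the blue-striped outer face, 25 mm above the underside, 4 mm from its end next to the orange end
- blue_b (a point): the same at the other end of the blue-striped face
- orange_a (a point): point on the orange-striped outer face, 25 mm above the underside, 4 mm from its end next to the blue side
- orange_b (a point): the same at the other end of the orange-striped face
- checker: the face checker, fixed to the bench: a white bar 220 mm long (its y), 22 mm thick, 36 mm high; behind it a yellow base and grey readout box up to 46 mm high, 97 mm deep overall. Origin: at bench height, middle of the bar's front face; x points into the bar, away from the robot's side, y along the bar.
- bar_face (a point): middle of the bar's front face, 18 mm above the bench, axes as the checker: a point of the housing touching the bar has x = 0 in this frame, the bar's ends are at y = +110 and -110 mm
- brown_block: bystander: brown steel-look block 75 x 75 x 90 mm high, origin at the centre of the underside
- grease_can: bystander: red can, 64 mm across, 130 mm high, origin at the centre of the underside
- wrench: bystander: wrench 200 mm long lying along its x, origin on its underside near the middle
- screwdriver: bystander: screwdriver 200 mm long with orange handle lying along its x, origin on its underside near the middle
- flange: bystander: round steel flange 90 mm across with a raised hub, 50 mm high, origin at the centre of the underside
- fittings_tray: bystander: grey open tray with fittings, 120 x 170 x 45 mm with a divider, origin at the centre of the underside
Things that resemble listed ones, but are neither listed nor needed, are in the scene too. Leave any turquoise look-alike of the housing alone.

How it is judged:
On the way, in this order (a step that is already met when the one before it is completed fails the run):
1. the blue-striped side rests flat against the bar (both ends of the face within 3.5 mm, all of it within the bar's length) for 1 s (x of each of blue_a, blue_b in the frame of bar_face above -0.0035 m and y of blue_a in the frame of bar_face between -0.111 and 0.111 m and y of blue_b in the frame of bar_face between -0.111 and 0.111 m), for 1 s.
2. the orange-striped end rests flat against the bar in the same way (x of each of orange_a, orange_b in the frame of bar_face above -0.0035 m and y of orange_a in the frame of bar_face between -0.111 and 0.111 m and y of orange_b in the frame of bar_face between -0.111 and 0.111 m), for 0.3 s.
At the end, for the whole second after the job is handed in: After the blue side has been held on the bar for 1 s, the housing ends at rest flat on the bench with its orange-striped end against the bar: both ends of that face within 3.5 mm of the bar, and all of the face within the bar's length (5 mm overhang allowed) (all of step 2 and linear speed of housing below 0.01 m/s and angular speed of housing below 0.1 rad/s and height (world z) of housing below 0.005 m and angle between housing's own z axis and vertical below 0.05 rad); the robot touches nothing.
It fails at once if the housing is lifted more than 15 mm or tipped more than 0.15 rad (height (world z) of housing above 0.015 m or angle between housing's own z axis and vertical above 0.15 rad).
It fails at once if one of the other things on the bench is moved by more than 30 mm (distance of any of brown_block, grease_can, wrench, screwdriver, flange, fittings_tray from where it was at the start of the episode above 0.03 m).
It also fails if it takes over 67 s, if anything falls off the work surface, if the arm or the gripper's body presses on something with over 40 N, if the wrist force passes 120 N, or if a joint passes its speed limit or range.

ROBOT

A 6-joint arm with a two-finger parallel gripper is mounted at the origin on the work surface. World frame = base frame: x ahead of the robot, y to its left, z up, the work surface at z = 0. Lengths are in m, angles in rad, forces in N, time in s.
With the tool pointing down it reaches from about 0.35 to 0.775 m from the base axis. Payload 7.3 kg.
Tool frame: the origin (TCP) lies at the very end of the fingers, on their centre line; the grasp point (between the pads) lies 19 mm behind it; z points along the fingers, y is the line along which they close (so a half turn about z gives the same grasp; the last joint's range is limited). The gripper opens to 92 mm and grips with 3 to 60 N. Pads are 19 mm wide; open, the fingers measure 130 mm over their backs; the gripper's body (75 mm by 190 mm) begins 47 mm behind the grasp point.
Start: joints at [-1.35, 0.342, 1.524, -0, 1.275, -0.146], TCP at [0.188, -0.49, 0.227] pointing down, gripper open.
Joint ranges: [-2.53, 2.53], [-0.77, 2.02], [0.04, 2.7], [-1, 4.14], [0.28, 2.66], [-3.11, 3.11]. Speed limits (rad/s): [2.57, 2.57, 3.14, 3.14, 3.14, 3.14].

INTERFACE

Orientations are given as [roll, pitch, yaw] about the fixed x, y, z axes, in that order (R = Rz(yaw) Ry(pitch) Rx(roll)).
In Python, from cell import * gives the robot as it stands.
- The arm moves only by the tool step_arm, never from a script. Its argument "commands" is a list of rows, each a list of 7 numbers: the opening, from 0 (shut) to 1 (fully open), then the shift along the world's x, y, z in cm, then the turn, a rotation vector about the world's x, y, z in rad. A call has 1 to 5 rows; each row is the pose to reach, as a shift and turn from the pose commanded when the call began; what a row does not reach only later rows make up. A row lasts 1/12 s, in which the tool goes at most 41.7 mm and 7.16 degrees, less where a joint would pass 70% of its speed; a pose out of reach is approached as far as the arm can. A call with a gripper value outside its range is refused whole. The fingers move at their own pace and stop on an object; "grip_force" is the grip in N (left out, the last holds). Time passes only in rows, so rows that repeat a pose let the fingers close. It gives the time, the measured TCP pose, the force, the opening and the grip force at its end, in the units of the state.
- observe(): the state, without advancing time (a new reading comes with each control period).
- read_camera(name): name is "scene" or "top" or "wrist"; returns the picture (420x560x3 uint8, red, green, blue); there is no depth.
- camera_model(name): a dict with "vfov" (degrees; the focal length in pixels is half the picture's height over the tangent of half this angle, whatever the lens; pixels are square), "cx", "cy" (the principal point, pixels), "k1" (the pictures are not rectified: a ray, as slopes to the right and down, at radius r is drawn at 1 + k1 r^2 times it, then the intrinsics apply), "world_to_cam" (4x4, takes a point from world to camera coordinates). Camera axes: x right, y up, looking along -z (the intrinsics and any distortion apply to the point x, -y, -z); pixel columns grow to the right and rows downward; lengths in m; the calibration is good to about 2 mm. A picture is of the moment at which its call begins: read the wrist's pose just before it. camera_model takes no time and is no camera call; for the wrist camera it gives the pose at the moment of the call.
- hand_in(): hands the job in; it is judged then, once.
The state is a dict: "time": time; "qpos": joint angles; "qvel": joint speeds; "joint_efforts": joint torques, N m; "tool_pos": TCP position; "tool_rot": TCP orientation; "contact_force": force on the tool from outside, world axes, zero at the start; "torque": the same for the moment, N m; "opening": finger opening in m; "grip_force": force on a finger pad.
Only numpy, scipy, OpenCV 4.12 (cv2) and the standard library are available. Lean on these libraries where they do the work, as an engineer would, in place of code of your own. Each camera call takes 0.05 s, during which the arm holds its last target. There are 200 camera calls.

## Working session

There is one attempt and no reset: what is moved stays moved. The work goes in short steps, Python scripts to look and compute and a tool call to move; the robot and the scene stay as the last step left them, time stands still between calls to the robot, and variables do not carry over. Pictures are saved under pics/ and viewed, at most 10 in all, crops included, and the job is handed in when it is done.

Besides the shell and the picture viewer there is one more tool, called after "Request:" as a command line: name --pt "numbers of a row" for each row, then --argument value for the rest. step_arm: Moves the arm, as the interface text tells. Its arguments: {"type":"object","properties":{"commands":{"type":"array"},"grip_force":{"type":"number"}},"required":["commands"]}

```bash
mkdir -p pics; cat > h.py <<'E'
from cell import *
import numpy as np, cv2
def ray2z(name,u,v,z,m=None):
    m=m or camera_model(name); f=210/np.tan(np.radians(m["vfov"])/2)
    d=np.array([(u-m["cx"])/f,(v-m["cy"])/f]); s=d.copy()
    for _ in range(20): s=d/(1+m["k1"]*(s@s))
    T=np.linalg.inv(np.array(m["world_to_cam"])); o=T[:3,3]; r=T[:3,:3]@np.array([s[0],-s[1],-1])
    return (o+r*(z-o[2])/r[2])[:2]
def snap(name,fn,scale=1.4):
    im=read_camera(name); cv2.imwrite("pics/raw_"+fn,im[...,::-1]); cv2.imwrite("pics/"+fn,cv2.resize(im[...,::-1],None,fx=scale,fy=scale)); return im
E
python3 - <<'E'
from h import *
snap("top","t0.png");snap("scene","s0.png")
s=observe();print(s["time"],s["tool_pos"],s["tool_rot"],camera_model("top"))
E
```

```text
0.1 [ 0.18823508 -0.48971846  0.22611242] [-3.14025177e+00 -2.21660859e-04  3.66796079e-01] {'vfov': 54.2440690454407, 'cx': 272.024191115713, 'cy': 203.88101757186573, 'k1': -0.11170925915678272, 'world_to_cam': array([[ 0.02637578, -0.99938303,  0.02319235, -0.05507208],
       [ 0.99789229,  0.02769829,  0.05868374, -0.53621268],
       [-0.05928992,  0.02159564,  0.99800718, -1.31271175],
       [ 0.        ,  0.        ,  0.        ,  1.        ]])}
```

View pics/t0.png

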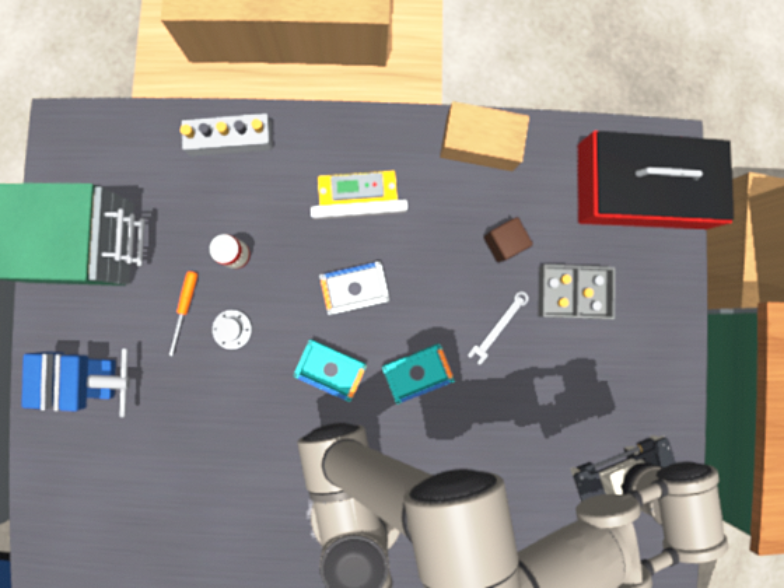

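View pics/s0.png

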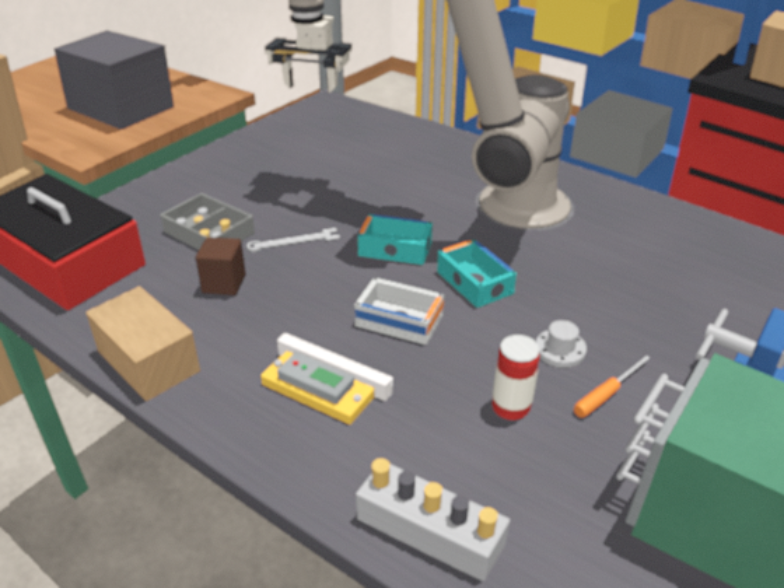

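The top view shows the white housing at about (355,288), with blue towards the bar and orange at left. The bar's front edge runs from (311,214) to (407,209). I'll zoom in to pick the corners.

```bash
python3 - <<'E'
import cv2
im=cv2.imread("pics/raw_t0.png")[110:235,210:310]
cv2.imwrite("pics/c0.png",cv2.resize(im[:, :],None,fx=4.8,fy=4.8,interpolation=cv2.INTER_CUBIC))
E
```

```text
(no output)
```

View pics/c0.png

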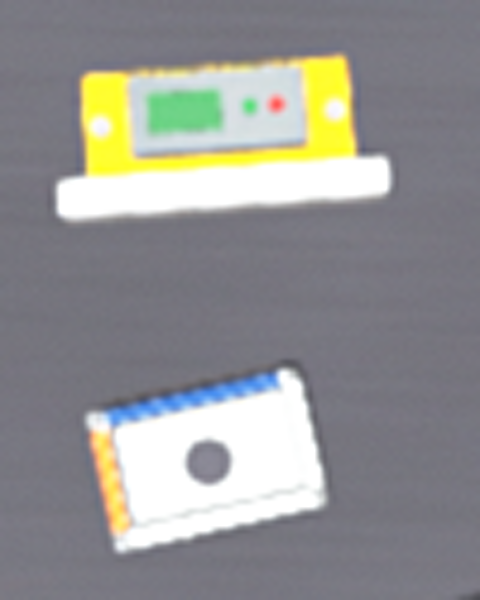

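The crop shows the housing corners at TL (88,413), TR (298,368), BR (327,500) and BL (118,550). The lower edge of the bar runs from (60,219) to (390,195).

```bash
python3 - <<'E'
from h import *
m=camera_model("top");print("cam",np.linalg.inv(m["world_to_cam"])[:3,3].round(3))
g=lambda x,y,z:ray2z("top",210+x/4.8,110+y/4.8,z,m)
H=[g(*p,.05) for p in[(88,413),(298,368),(327,500),(118,550)]]
print(np.round(H,4),[round(np.linalg.norm(H[i]-H[i-1]),4) for i in range(4)])
for a in [(H[0],H[1]),(H[3],H[2])]: d=a[0]-a[1];print("yaw edge of +y axis",np.degrees(np.arctan2(-d[0],d[1])))
print("centre",np.mean(H,0))
for z in (.036,0):
  B=[g(60,219,z),g(390,195,z)];d=B[0]-B[1];print(z,np.round(B,4),np.linalg.norm(d),np.degrees(np.arctan2(-d[0],d[1])))
B=[g(58,182,.036),g(388,158,.036)];print("back",np.round(B,4))
for n,p,z in [("block",(508,238),.09),("wr1",(521,298),0),("wr2",(476,358),0),("can",(226,250),.13),("flange",(232,328),.02),("tealL",(331,370),.05),("tealR",(419,374),.05)]:
  print(n,ray2z("top",p[0]/1.4,p[1]/1.4,z,m).round(3))
E
```

```text
cam [ 0.459 -0.012  1.343]
[[ 0.5565  0.0989]
 [ 0.5901 -0.0386]
 [ 0.5035 -0.0599]
 [ 0.467   0.0763]] [np.float64(0.0923), np.float64(0.1415), np.float64(0.0892), np.float64(0.141)]
yaw edge of +y axis 13.756872152053102
yaw edge of +y axis 15.017367907500494
centre [0.52928313 0.01917045]
0.036 [[ 0.6874  0.1233]
 [ 0.7103 -0.0976]] 0.2221325769370202 5.909748346425364
0 [[ 0.6937  0.127 ]
 [ 0.7172 -0.1   ]] 0.2282517444952321 5.909748346425359
back [[ 0.7125  0.1256]
 [ 0.7355 -0.0957]]
block [ 0.647 -0.319]
wr1 [ 0.518 -0.374]
wr2 [ 0.374 -0.269]
can [0.597 0.294]
flange [0.43 0.3 ]
tealL [0.343 0.067]
tealR [ 0.339 -0.131]
```

Request:
step_arm --pt "0.35 1.5 2.5 0 0 0 0.073" --pt "0.35 3 5 0 0 0 0.146" --pt "0.35 4.5 7.5 0 0 0 0.218" --pt "0.35 6 10 0 0 0 0.291" --pt "0.35 7.5 12.5 0 0 0 0.364"

```text
time: 0.52
tool_pos: [0.2636, -0.3637, 0.2264]
tool_rot: [-3.141, -0.0, 0.734]
contact_force: [0.7, 0.1, 0.0]
opening: 0.0631
grip_force: 0.0
```

Request:
step_arm --pt "0.35 1.5 2.5 0 0 0 0.073" --pt "0.35 3 5 0 0 0 0.146" --pt "0.35 4.5 7.5 0 0 0 0.218" --pt "0.35 6 10 0 0 0 0.291" --pt "0.35 7.5 12.5 0 0 0 0.364"

```text
time: 0.93
tool_pos: [0.3386, -0.2386, 0.2266]
tool_rot: [-3.141, -0.0, 1.098]
contact_force: [0.4, -0.2, -0.8]
opening: 0.0333
grip_force: 0.0
```

Request:
step_arm --pt "0.35 1.5 2.5 0 0 0 0.073" --pt "0.35 3 5 0 0 0 0.146" --pt "0.35 4.5 7.5 0 0 0 0.218" --pt "0.35 6 10 0 0 0 0.291" --pt "0.35 7.5 12.5 0 0 0 0.364"

```text
time: 1.35
tool_pos: [0.4136, -0.1136, 0.2266]
tool_rot: [-3.141, -0.0, 1.462]
contact_force: [0.2, 0.1, -0.3]
opening: 0.0321
grip_force: 0.0
```

Request:
step_arm --pt "0.35 1.5 2.5 0 0 0 0.073" --pt "0.35 3 5 0 0 0 0.146" --pt "0.35 4.5 7.5 0 0 0 0.218" --pt "0.35 6 10 0 0 0 0.291" --pt "0.35 7.5 12.5 0 0 0 0.364"

```text
time: 1.77
tool_pos: [0.4886, 0.0114, 0.2265]
tool_rot: [-3.141, -0.0, 1.827]
contact_force: [-0.0, -0.3, 0.6]
opening: 0.0321
grip_force: 0.0
```

Request:
step_arm --pt "0.35 0.2 -0.2 -4 0 0 0" --pt "0.35 0.2 -0.2 -8 0 0 0" --pt "0.35 0.2 -0.2 -12 0 0 0" --pt "0.35 0.2 -0.2 -15 0 0 0" --pt "0.35 0.2 -0.2 -16 0 0 0"

```text
time: 2.18
tool_pos: [0.4871, 0.0085, 0.0621]
tool_rot: [-3.134, -0.003, 1.823]
contact_force: [-0.7, -0.5, 0.5]
opening: 0.032
grip_force: 0.0
```

```bash
python3 - <<'E'
from h import *
snap("wrist","w1.png");snap("top","t1.png",1.4)
E
```

```text
(no output)
```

View pics/w1.png

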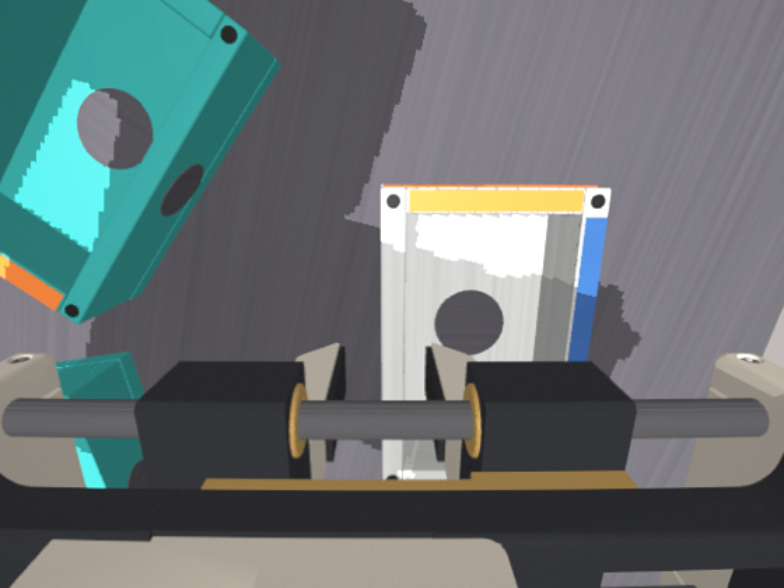

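The wrist view shows the near bare wall (px 382–405) between the pads (345 and 427). It is roughly centred, so I descend and grip.

Request:
step_arm --pt "0.35 0.3 0 -1.5 0 0 0" --pt "0.35 0.3 0 -3 0 0 0" --pt "0.35 0.3 0 -4.4 0 0 0" --pt "0.35 0.3 0 -4.8 0 0 0" --pt "0.35 0.3 0 -4.8 0 0 0"

```text
time: 2.7
tool_pos: [0.4933, 0.0079, 0.0189]
tool_rot: [-3.141, -0.0, 1.823]
contact_force: [-0.5, 0.0, 1.2]
opening: 0.0317
grip_force: 0.0
```

Request:
step_arm --pt "0.0 0 0 0 0 0 0" --pt "0.0 0 0 0 0 0 0" --pt "0.0 0 0 0 0 0 0" --pt "0.0 0 0 0 0 0 0" --pt "0.0 0 0 0 0 0 0" --grip_force 45

```text
time: 3.12
tool_pos: [0.4924, 0.0078, 0.0193]
tool_rot: [-3.14, -0.0, 1.823]
contact_force: [-4.9, -1.3, 6.5]
opening: 0.0097
grip_force: 45.0
```

Request:
step_arm --pt "0.0 1 0 0 0 0 -0.02" --pt "0.0 2.5 0 0 0 0 -0.04" --pt "0.0 4 0 0 0 0 -0.06" --pt "0.0 5.5 0 0 0 0 -0.075" --pt "0.0 6.5 0 0 0 0 -0.09"

```text
time: 3.53
tool_pos: [0.5584, 0.0081, 0.0193]
tool_rot: [-3.14, -0.0, 1.732]
contact_force: [-8.0, 0.6, 8.8]
opening: 0.0097
grip_force: 45.0
```

Request:
step_arm --pt "0.0 1 0 0 0 0 -0.02" --pt "0.0 2 0 0 0 0 -0.04" --pt "0.0 3 0 0 0 0 -0.06" --pt "0.0 3.5 0 0 0 0 -0.06" --pt "0.0 3.5 0 0 0 0 -0.06"

```text
time: 3.95
tool_pos: [0.5939, 0.008, 0.0193]
tool_rot: [3.141, 0.0, 1.673]
contact_force: [-1.6, 0.9, 4.8]
opening: 0.0096
grip_force: 45.0
```

```bash
python3 - <<'E'
from h import *
snap("top","t2.png")
im=cv2.imread("pics/raw_t2.png")[110:210,200:310]
cv2.imwrite("pics/c2.png",cv2.resize(im,None,fx=6,fy=6,interpolation=cv2.INTER_CUBIC))
E
```

```text
(no output)
```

View pics/c2.png

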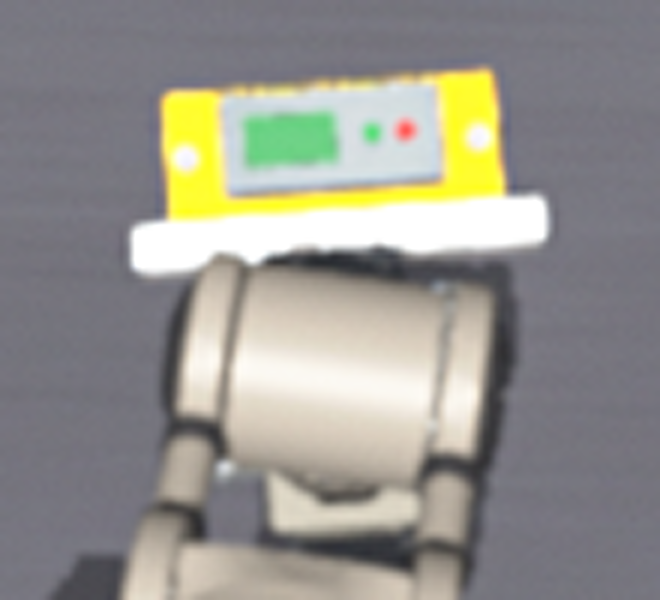

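The arm hides the contact in the top view, so I'll feel for it by force.

Request:
step_arm --pt "0.0 0.4 0 0 0 0 0" --pt "0.0 0.8 0 0 0 0 0" --pt "0.0 1.1 0 0 0 0 0" --pt "0.0 1.4 0.1 0 0 0 0" --pt "0.0 1.6 0.1 0 0 0 0"

```text
time: 4.42
tool_pos: [0.608, 0.0089, 0.0194]
tool_rot: [-3.139, -0.0, 1.673]
contact_force: [-8.5, 0.6, 10.2]
opening: 0.0097
grip_force: 45.0
```

Request:
step_arm --pt "0.0 0.15 0 0 0 0 0" --pt "0.0 0.3 0 0 0 0 0" --pt "0.0 0.4 0 0 0 0 0" --pt "0.0 0.4 0 0 0 0 0"

```text
time: 4.75
tool_pos: [0.612, 0.009, 0.0193]
tool_rot: [-3.139, -0.0, 1.673]
contact_force: [-7.6, -0.3, 8.6]
opening: 0.0097
grip_force: 45.0
```

Request:
step_arm --pt "0.0 0.1 0 0 0 0 0" --pt "0.0 0.2 0 0 0 0 0" --pt "0.0 0.3 0 0 0 0 0" --pt "0.0 0.3 0 0 0 0 0"

```text
time: 5.08
tool_pos: [0.6149, 0.009, 0.0193]
tool_rot: [-3.139, -0.0, 1.673]
contact_force: [-6.9, -0.3, 8.4]
opening: 0.0099
grip_force: 45.0
```

Request:
step_arm --pt "0.0 0.1 0 0 0 0 0" --pt "0.0 0.2 0 0 0 0 0" --pt "0.0 0.2 0 0 0 0 0"

```text
time: 5.33
tool_pos: [0.6169, 0.009, 0.0193]
tool_rot: [-3.139, -0.0, 1.673]
contact_force: [-8.5, 0.6, 8.2]
opening: 0.0098
grip_force: 45.0
```

Request:
step_arm --pt "0.0 0.1 0 0 0 0 0" --pt "0.0 0.2 0 0 0 0 0" --pt "0.0 0.2 0 0 0 0 0"

```text
time: 5.58
tool_pos: [0.6173, 0.0088, 0.0193]
tool_rot: [-3.136, -0.0, 1.674]
contact_force: [-14.6, -0.3, 13.1]
opening: 0.0095
grip_force: 45.0
```

Request:
step_arm --pt "0.0 0.1 0 0 0 0 0" --pt "0.0 0.2 0 0 0 0 0" --pt "0.0 0.2 0 0 0 0 0" --pt "0.0 0.2 0 0 0 0 0"

```text
time: 5.92
tool_pos: [0.6173, 0.0088, 0.0193]
tool_rot: [-3.131, -0.001, 1.674]
contact_force: [-20.3, -1.3, 18.5]
opening: 0.0099
grip_force: 45.1
```

```bash
python3 - <<'E'
from h import *
s=observe();print(s["torque"],s["contact_force"])
snap("scene","s3.png");snap("wrist","w3.png")
im=cv2.imread("pics/raw_s3.png")[170:320,160:360]
cv2.imwrite("pics/c3.png",cv2.resize(im,None,fx=4,fy=4,interpolation=cv2.INTER_CUBIC))
E
```

```text
[-0.25490675  2.57603653  0.15951825] [-20.30629648  -1.27094652  18.54533798]
```

View pics/w3.png

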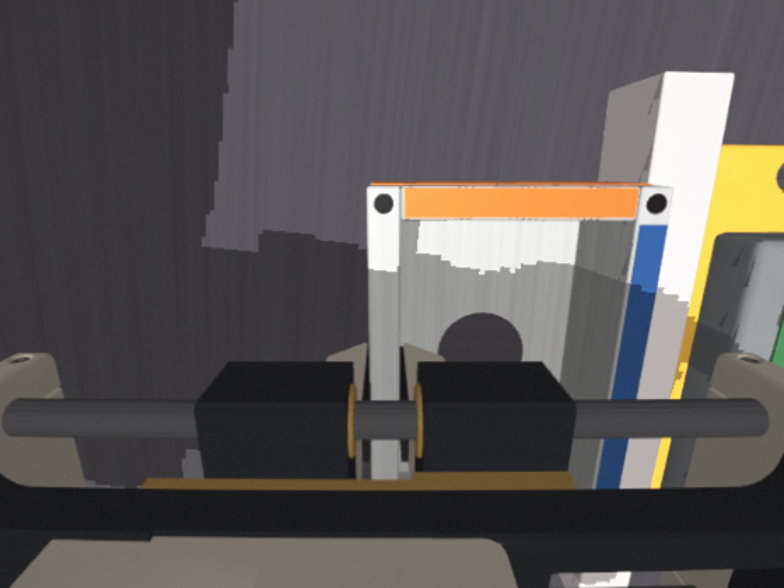

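The wrist view shows the blue side at the bar. The rim edge runs from (671,190) to (632,490) and the bar's back edge from (732,75) to (690,300). I'll compute the relative angle.

```bash
python3 - <<'E'
from h import *
im=cv2.imread("pics/raw_w3.png")
g=lambda p,z,m=camera_model("wrist"):ray2z("wrist",p[0]/1.4,p[1]/1.4,z,m)
for n,a,b,z in [("rim blue outer",(671,190),(632,490),.05),("rim near outer",(368,190),(373,470),.05),("rim near inner",(400,220),(399,470),.05),("bar back",(732,75),(687,320),.036),("bar front",(666,75),(652,180),.036)]:
  A,B=g(a,z),g(b,z);d=A-B;print(n,A.round(4),B.round(4),np.degrees(np.arctan2(-d[0],d[1])).round(2))
c=im[40:360,380:540];cv2.imwrite("pics/c4.png",cv2.resize(c,None,fx=1.85*2/2,fy=1.85,interpolation=cv2.INTER_CUBIC))
c=np.hstack([cv2.resize(im[40:190,400:540],None,fx=4,fy=4,interpolation=cv2.INTER_CUBIC)]);cv2.imwrite("pics/c4.png",c)
E
```

```text
rim blue outer [0.6934 0.0899] [ 0.7105 -0.0143] 9.34
rim near outer [0.6059 0.0804] [ 0.6164 -0.0153] 6.29
rim near inner [0.6161 0.0729] [ 0.6256 -0.0143] 6.25
bar back [0.7117 0.1256] [0.721  0.0475] 6.8
bar front [0.6915 0.1231] [0.6954 0.0926] 7.3
```

View pics/c4.png

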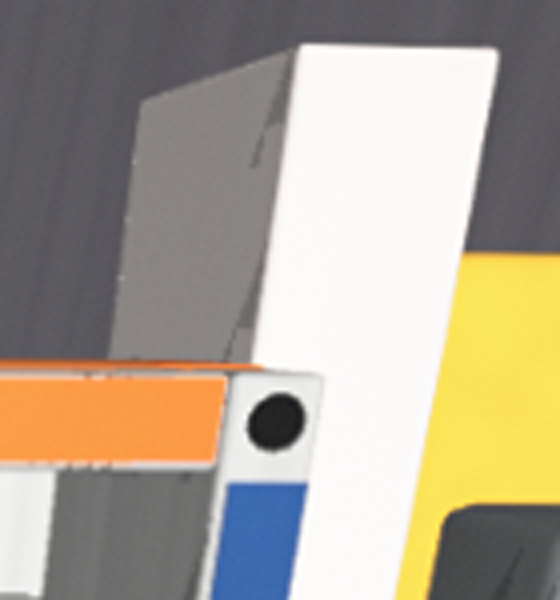

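View pics/c3.png

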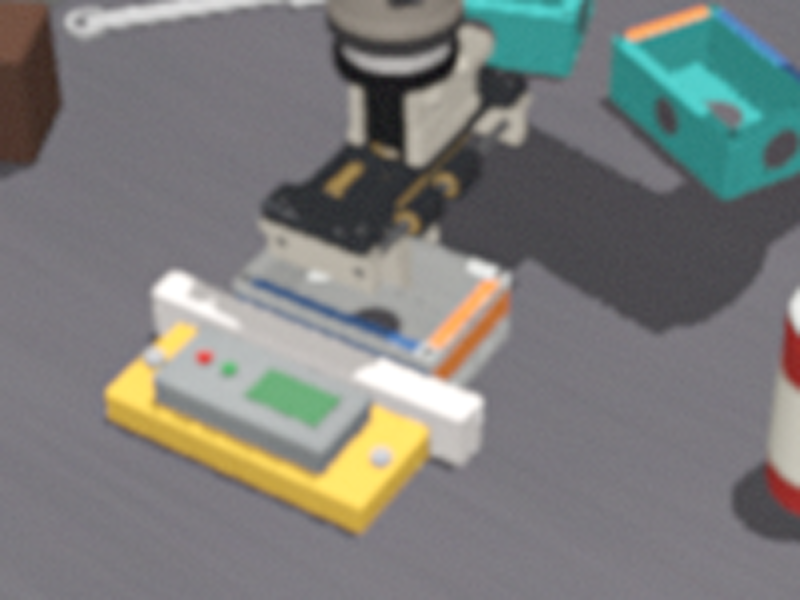

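Request:
step_arm --pt "0.0 0.1 0 0 0 0 0" --pt "0.0 0.1 0 0 0 0 0" --pt "0.0 0.1 0 0 0 0 0" --pt "0.0 0.1 0 0 0 0 0" --pt "0.0 0.1 0 0 0 0 0"

```text
time: 6.43
tool_pos: [0.6173, 0.0088, 0.0193]
tool_rot: [-3.129, -0.001, 1.674]
contact_force: [-25.0, -1.7, 20.7]
opening: 0.0098
grip_force: 45.1
```

Request:
step_arm --pt "0.0 0 0 0 0 0 0" --pt "0.0 0 0 0 0 0 0" --pt "0.0 0 0 0 0 0 0" --pt "0.0 0 0 0 0 0 0" --pt "0.0 0 0 0 0 0 0"

```text
time: 6.85
tool_pos: [0.6173, 0.0088, 0.0193]
tool_rot: [-3.129, -0.001, 1.674]
contact_force: [-25.2, -2.2, 20.7]
opening: 0.0101
grip_force: 45.1
```

Request:
step_arm --pt "0.0 0 0 0 0 0 0" --pt "0.0 0 0 0 0 0 0" --pt "0.0 0 0 0 0 0 0" --pt "0.0 0 0 0 0 0 0" --pt "0.0 0 0 0 0 0 0"

```text
time: 7.27
tool_pos: [0.6173, 0.0088, 0.0193]
tool_rot: [-3.129, -0.001, 1.674]
contact_force: [-25.2, -2.7, 20.5]
opening: 0.0097
grip_force: 45.1
```

Request:
step_arm --pt "0.0 0 0 0 0 0 0.015" --pt "0.0 0 0 0 0 0 0.015" --pt "0.0 0 0 0 0 0 0.015" --pt "0.0 0 0 0 0 0 0.015" --pt "0.0 0 0 0 0 0 0.015"

```text
time: 7.68
tool_pos: [0.6173, 0.0088, 0.0193]
tool_rot: [-3.129, -0.002, 1.688]
contact_force: [-24.3, -2.3, 20.2]
opening: 0.0097
grip_force: 45.2
```

```bash
python3 -c "
from h import *
s=observe();print(s['torque'],s['tool_pos'],s['tool_rot'])"
```

```text
[-0.34285524  3.07487174 -0.25406587] [0.61730487 0.00883639 0.01930508] [-3.12932194e+00 -1.68712063e-03  1.68781406e+00]
```

Request:
step_arm --pt "0.0 0 0 0 0 0 0" --pt "0.0 0 0 0 0 0 0" --pt "0.0 0 0 0 0 0 0" --pt "0.0 0 0 0 0 0 0" --pt "0.0 0 0 0 0 0 0"

```text
time: 8.1
tool_pos: [0.6173, 0.0088, 0.0193]
tool_rot: [-3.129, -0.002, 1.688]
contact_force: [-24.0, -1.9, 21.1]
opening: 0.0096
grip_force: 45.2
```

Request:
step_arm --pt "0.0 0 0 0 0 0 0" --pt "0.0 0 0 0 0 0 0" --pt "0.0 0 0 0 0 0 0" --pt "0.0 0 0 0 0 0 0" --pt "0.0 0 0 0 0 0 0"

```text
time: 8.52
tool_pos: [0.6173, 0.0088, 0.0193]
tool_rot: [-3.129, -0.002, 1.688]
contact_force: [-24.5, -2.7, 20.1]
opening: 0.0098
grip_force: 45.2
```

Request:
step_arm --pt "0.0 0 0 0 0 0 0" --pt "0.0 0 0 0 0 0 0" --pt "0.0 0 0 0 0 0 0" --pt "0.0 0 0 0 0 0 0" --pt "0.0 0 0 0 0 0 0"

```text
time: 8.93
tool_pos: [0.6173, 0.0088, 0.0193]
tool_rot: [-3.129, -0.002, 1.688]
contact_force: [-23.8, -1.2, 19.9]
opening: 0.0097
grip_force: 45.2
```

Request:
step_arm --pt "0.0 0 0 0 0 0 0.015" --pt "0.0 0 0 0 0 0 0.015" --pt "0.0 0 0 0 0 0 0.015" --pt "0.0 0 0 0 0 0 0.015" --pt "0.0 0 0 0 0 0 0.015"

```text
time: 9.35
tool_pos: [0.6173, 0.0089, 0.0193]
tool_rot: [-3.129, -0.002, 1.702]
contact_force: [-23.7, -2.3, 21.4]
opening: 0.0099
grip_force: 45.5
```

```bash
python3 -c "
from h import *
s=observe();print(s['torque'],s['tool_pos'],s['tool_rot'])"
```

```text
[-0.34731778  3.20140293 -0.60567747] [0.61729335 0.00885588 0.01928505] [-3.12928828e+00 -2.05797358e-03  1.70212627e+00]
```

Torque changes linearly about yaw 1.68 with no slack, so the blue side is flush, and it has been held for over 3 s. Next I retract and turn.

Request:
step_arm --pt "0.0 -1 -0.1 0 0 0 -0.02" --pt "0.0 -3 -0.2 0 0 0 -0.02" --pt "0.0 -5 -0.3 0 0 0 -0.02" --pt "0.0 -7.5 -0.4 0 0 0 -0.02" --pt "0.0 -9.5 -0.4 0 0 0 -0.02"

```text
time: 9.77
tool_pos: [0.5286, 0.0046, 0.0194]
tool_rot: [3.138, 0.001, 1.683]
contact_force: [3.6, 0.1, -2.1]
opening: 0.0096
grip_force: 45.0
```

Request:
step_arm --pt "0.0 0.0 0.4 0 0 0 -0.104" --pt "0.0 0.1 0.8 0 0 0 -0.21" --pt "0.0 0.1 1.2 0 0 0 -0.314" --pt "0.0 0.2 1.7 0 0 0 -0.42" --pt "0.0 0.3 2.1 0 0 0 -0.523"

```text
time: 10.18
tool_pos: [0.5316, 0.0258, 0.0193]
tool_rot: [3.14, -0.0, 1.155]
contact_force: [0.2, -1.2, 3.3]
opening: 0.0094
grip_force: 45.0
```

Request:
step_arm --pt "0.0 0.2 0.4 0 0 0 -0.104" --pt "0.0 0.4 0.7 0 0 0 -0.21" --pt "0.0 0.7 1.1 0 0 0 -0.314" --pt "0.0 1.0 1.4 0 0 0 -0.42" --pt "0.0 1.3 1.6 0 0 0 -0.523"

```text
time: 10.6
tool_pos: [0.5448, 0.0421, 0.0193]
tool_rot: [3.141, -0.001, 0.632]
contact_force: [-1.0, 0.7, 3.5]
opening: 0.0096
grip_force: 45.0
```

Request:
step_arm --pt "0.0 0.4 0.2 0 0 0 -0.104" --pt "0.0 0.7 0.4 0 0 0 -0.21" --pt "0.0 1.1 0.6 0 0 0 -0.314" --pt "0.0 1.5 0.7 0 0 0 -0.42" --pt "0.0 1.9 0.8 0 0 0 -0.523"

```text
time: 11.02
tool_pos: [0.5639, 0.0499, 0.0193]
tool_rot: [3.141, -0.001, 0.109]
contact_force: [-0.6, -0.4, 3.9]
opening: 0.0097
grip_force: 45.0
```

Request:
step_arm --pt "0.35 0 0 0 0 0 0" --pt "0.35 0 0 0 0 0 0" --pt "0.35 0 0 0 0 0 0" --pt "0.35 0 0 3 0 0 0" --pt "0.35 0 0 7 0 0 0"

```text
time: 11.43
tool_pos: [0.5604, 0.0499, 0.0861]
tool_rot: [-3.14, 0.008, 0.116]
contact_force: [1.3, 0.1, 0.5]
opening: 0.0316
grip_force: 0.0
```

Request:
step_arm --pt "0.35 -0.4 -0.3 0 0 0 0.105" --pt "0.35 -0.8 -0.6 0 0 0 0.21" --pt "0.35 -1.2 -0.9 0 0 0 0.315" --pt "0.35 -1.6 -1.2 0 0 0 0.42" --pt "0.35 -2 -1.6 0 0 0 0.524"

```text
time: 11.85
tool_pos: [0.5428, 0.0339, 0.0887]
tool_rot: [-3.142, 0.0, 0.645]
contact_force: [-0.1, 0.7, -0.1]
opening: 0.0324
grip_force: 0.0
```

Request:
step_arm --pt "0.35 -0.4 -0.3 0 0 0 0.105" --pt "0.35 -0.8 -0.6 0 0 0 0.21" --pt "0.35 -1.2 -0.9 0 0 0 0.315" --pt "0.35 -1.6 -1.2 0 0 0 0.42" --pt "0.35 -2 -1.6 0 0 0 0.524"

```text
time: 12.27
tool_pos: [0.5227, 0.0178, 0.0886]
tool_rot: [-3.141, 0.0, 1.169]
contact_force: [0.5, -0.5, -0.0]
opening: 0.032
grip_force: 0.0
```

Request:
step_arm --pt "0.35 -0.4 -0.3 0 0 0 0.105" --pt "0.35 -0.8 -0.6 0 0 0 0.21" --pt "0.35 -1.2 -0.9 0 0 0 0.315" --pt "0.35 -1.6 -1.2 0 0 0 0.42" --pt "0.35 -2 -1.5 0 0 0 0.524"

```text
time: 12.68
tool_pos: [0.5028, 0.0027, 0.0886]
tool_rot: [-3.141, -0.0, 1.693]
contact_force: [0.0, -0.3, 0.4]
opening: 0.032
grip_force: 0.0
```

```bash
python3 - <<'E'
from h import *
s=observe();print(s["tool_pos"],s["tool_rot"],s["opening"])
import json;json.dump(np.array(camera_model("wrist")["world_to_cam"]).tolist(),open("w5.json","w"))
snap("wrist","w5.png")
E
```

```text
[0.50275116 0.00274507 0.08862441] [-3.14148378e+00 -1.14234917e-04  1.69326334e+00] 0.03200471491542973
```

View pics/w5.png

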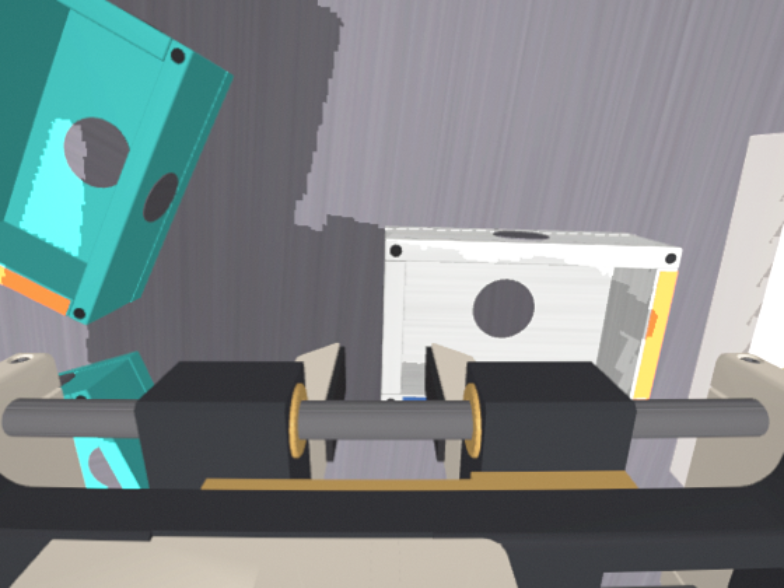

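The wrist view shows the bare end wall between the pads, with rim corner screws at (396,251) and (390,403) and the orange end's screw at (671,258).

```bash
python3 - <<'E'
from h import *
m=camera_model("wrist")
for p in [(396,251),(390,403),(671,258)]: print(ray2z("wrist",p[0]/1.4,p[1]/1.4,.05,m).round(4))
E
```

```text
[0.5023 0.0444]
[ 0.51   -0.0349]
[0.6314 0.0579]
```

Request:
step_arm --pt "0.35 0.3 0.2 -3 0 0 -0.015" --pt "0.35 0.3 0.2 -5 0 0 -0.015" --pt "0.35 0.3 0.2 -6.5 0 0 -0.015" --pt "0.35 0.3 0.2 -7 0 0 -0.015" --pt "0.35 0.3 0.2 -7 0 0 -0.015"

```text
time: 13.15
tool_pos: [0.5054, 0.005, 0.0176]
tool_rot: [-3.139, -0.001, 1.67]
contact_force: [0.3, -0.1, 0.2]
opening: 0.0322
grip_force: 0.0
```

Request:
step_arm --pt "0.0 0 0 0 0 0 0" --pt "0.0 0 0 0 0 0 0" --pt "0.0 0 0 0 0 0 0" --pt "0.0 0 0 0 0 0 0" --pt "0.0 0 0 0 0 0 0" --grip_force 45

```text
time: 13.57
tool_pos: [0.5067, 0.0048, 0.0196]
tool_rot: [3.14, 0.0, 1.671]
contact_force: [-0.7, -0.1, 5.1]
opening: 0.0096
grip_force: 45.0
```

Request:
step_arm --pt "0.0 1 0.1 0 0 0 0" --pt "0.0 2.2 0.2 0 0 0 0" --pt "0.0 3.4 0.3 0 0 0 0" --pt "0.0 4.2 0.4 0 0 0 0" --pt "0.0 4.8 0.4 0 0 0 0"

```text
time: 13.98
tool_pos: [0.5531, 0.0091, 0.0195]
tool_rot: [-3.138, -0.0, 1.671]
contact_force: [-10.9, -0.6, 13.5]
opening: 0.01
grip_force: 45.0
```

Request:
step_arm --pt "0.0 0.3 0 0 0 0 0.01" --pt "0.0 0.6 0 0 0 0 0.01" --pt "0.0 0.8 0 0 0 0 0.01" --pt "0.0 1.0 0 0 0 0 0.01" --pt "0.0 1.1 0 0 0 0 0.01"

```text
time: 14.4
tool_pos: [0.5636, 0.009, 0.0195]
tool_rot: [-3.138, -0.0, 1.681]
contact_force: [-9.2, 0.2, 12.2]
opening: 0.0096
grip_force: 45.0
```

Request:
step_arm --pt "0.0 0.1 0 0 0 0 0" --pt "0.0 0.2 0 0 0 0 0" --pt "0.0 0.3 0 0 0 0 0" --pt "0.0 0.3 0 0 0 0 0"

```text
time: 14.73
tool_pos: [0.5667, 0.009, 0.0196]
tool_rot: [-3.139, -0.0, 1.681]
contact_force: [-8.5, -0.2, 10.2]
opening: 0.0097
grip_force: 45.0
```

Request:
step_arm --pt "0.0 0.1 0 0 0 0 0" --pt "0.0 0.2 0 0 0 0 0" --pt "0.0 0.2 0 0 0 0 0"

```text
time: 14.98
tool_pos: [0.5669, 0.0091, 0.0195]
tool_rot: [-3.135, -0.001, 1.681]
contact_force: [-14.5, -0.4, 15.4]
opening: 0.0097
grip_force: 45.0
```

Contact. I press further and check the torque for flushness.

Request:
step_arm --pt "0.0 0.1 0 0 0 0 0" --pt "0.0 0.2 0 0 0 0 0" --pt "0.0 0.3 0 0 0 0 0" --pt "0.0 0.3 0 0 0 0 0" --pt "0.0 0.3 0 0 0 0 0"

```text
time: 15.4
tool_pos: [0.5668, 0.0091, 0.0195]
tool_rot: [-3.128, -0.002, 1.682]
contact_force: [-24.7, -2.0, 24.0]
opening: 0.0098
grip_force: 45.1
```

```bash
python3 -c "
from h import *
s=observe();print(s['torque'],s['tool_pos'],s['tool_rot'])"
```

```text
[-0.24567238  3.12986807  0.06691195] [0.56681094 0.0090762  0.01947982] [-3.12837514e+00 -1.77137096e-03  1.68156064e+00]
```

Request:
step_arm --pt "0.0 0 0 0 0 0 0.015" --pt "0.0 0 0 0 0 0 0.015" --pt "0.0 0 0 0 0 0 0.015" --pt "0.0 0 0 0 0 0 0.015" --pt "0.0 0 0 0 0 0 0.015"

```text
time: 15.82
tool_pos: [0.5668, 0.0091, 0.0195]
tool_rot: [-3.129, -0.002, 1.696]
contact_force: [-24.9, -2.4, 23.1]
opening: 0.0098
grip_force: 45.2
```

```bash
python3 -c "
from h import *
s=observe();print(s['torque'],s['tool_pos'],s['tool_rot'])"
```

```text
[-0.39536731  3.18699681 -0.30481781] [0.5668238  0.00910557 0.01949005] [-3.12853671e+00 -2.21764524e-03  1.69562362e+00]
```

Request:
step_arm --pt "0.0 0 0 0 0 0 -0.03" --pt "0.0 0 0 0 0 0 -0.03" --pt "0.0 0 0 0 0 0 -0.03" --pt "0.0 0 0 0 0 0 -0.03" --pt "0.0 0 0 0 0 0 -0.03"

```text
time: 16.23
tool_pos: [0.5668, 0.0091, 0.0195]
tool_rot: [-3.128, -0.001, 1.667]
contact_force: [-25.4, -2.7, 23.3]
opening: 0.0096
grip_force: 45.3
```

```bash
python3 -c "
from h import *
s=observe();print(s['torque'],s['tool_pos'],s['tool_rot'])"
```

```text
[-0.19677631  3.18250331  0.39848777] [0.56681954 0.00906471 0.01949855] [-3.12841065e+00 -1.33105191e-03  1.66747299e+00]
```

The end is flush, with the torque centred at yaw 1.683. I relieve the push, release and lift.

Request:
step_arm --pt "0.0 0 0 0 0 0 0.016" --pt "0.0 0 0 0 0 0 0.016" --pt "0.0 -0.2 0 0 0 0 0.016" --pt "0.0 -0.3 0 0 0 0 0.016" --pt "0.0 -0.3 0 0 0 0 0.016"

```text
time: 16.65
tool_pos: [0.5669, 0.0091, 0.0195]
tool_rot: [-3.135, -0.001, 1.682]
contact_force: [-14.1, -0.9, 14.5]
opening: 0.01
grip_force: 45.0
```

Request:
step_arm --pt "0.3 0 0 0 0 0 0" --pt "0.3 0 0 0 0 0 0" --pt "0.3 0 0 0 0 0 0" --pt "0.3 0 0 0 0 0 0" --pt "0.3 0 0 0 0 0 0"

```text
time: 17.07
tool_pos: [0.5706, 0.0089, 0.0187]
tool_rot: [3.141, 0.0, 1.682]
contact_force: [-0.4, 0.3, -0.5]
opening: 0.0274
grip_force: 0.0
```

Request:
step_arm --pt "0.3 0 0 2 0 0 0" --pt "0.3 0 0 5 0 0 0" --pt "0.3 0 0 9 0 0 0" --pt "0.3 -2 0 12 0 0 0" --pt "0.3 -5 0 14 0 0 0"

```text
time: 17.48
tool_pos: [0.5229, 0.0086, 0.1618]
tool_rot: [3.135, 0.002, 1.682]
contact_force: [-0.0, -0.7, 1.1]
opening: 0.0276
grip_force: 0.0
```

Request:
step_arm --pt "0.3 -2 -3 0 0 0 0" --pt "0.3 -4 -6 0 0 0 0" --pt "0.3 -6 -10 0 0 0 0" --pt "0.3 -8 -14 0 0 0 0" --pt "0.3 -10 -17 0 0 0 0"

```text
time: 17.9
tool_pos: [0.4201, -0.1623, 0.1591]
tool_rot: [3.14, 0.001, 1.683]
contact_force: [1.3, -0.9, -0.3]
opening: 0.0276
grip_force: 0.0
```

```bash
python3 - <<'E'
from h import *
snap("top","t6.png")
im=cv2.imread("pics/raw_t6.png")[110:210,200:310]
cv2.imwrite("pics/c6.png",cv2.resize(im,None,fx=6,fy=6,interpolation=cv2.INTER_CUBIC))
E
```

```text
(no output)
```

View pics/c6.png

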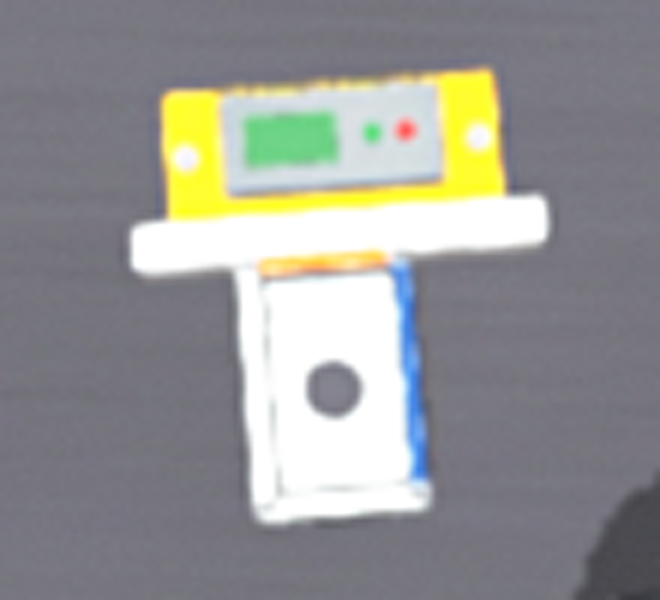

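The top view shows the orange end flush against the bar (px 240–410, row ~263), well within its length, and the arm clear. Handing in.

```bash
python3 -c "
from cell import *
print(hand_in())"
```

```text
the job is handed in; nothing more can be done
None
```

I held the blue-striped side on the bar for over 3 s, then turned the housing and left its orange-striped end flat against the bar. The arm is clear and the job is handed in at about 18 s; the hand-in returned no verdict.

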